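# Line up the staining bottles by size on the bottle rail

### The job

Line up the four bottles standing loose on the table on the four round pads of the bottle rail, in order of size: the smallest on the pad beside the end stop with the knob, the largest on the pad at the other end. Set each one upright and well centred on its own pad, let go of it, and do not tip any of them over.

Things in the scene. Friction and masses are not known exactly. Their poses are not given: they have to be found in the camera images.
- dropper_mid (a point): the smallest: a slim amber bottle with a black dropper cap, 91 mm tall. The round body is 29 mm wide up to 50 mm height; above that a collar of 19 mm and the tapering dropper cap. The point is on its axis, half-way up (45.5 mm above its foot); z is up along the bottle
- reagent_mid (a point): the second smallest: an amber bottle with a white screw cap, 92 mm tall. The round body is 42 mm wide up to about 70 mm height; the cap is 27 mm wide. The point is on its axis, half-way up (46 mm above its foot); z is up along the bottle
- stainer_mid (a point): the second largest: an upright rectangular clear jar with a violet filling and a flat lid with a small knob (the lid is fixed to it), 104 mm tall. The body is 46 mm wide along its x and 54 mm along its y up to 83 mm height, the lid 48 x 56 mm, the foot (lowest 6 mm) 50 x 58 mm. The point is on its axis, half-way up (52 mm above its foot); z is up, x is the direction of the narrow width, across which it is best gripped
- dispenser_mid (a point): the largest: a clear pale-blue round bottle with a white screw cap, 153 mm tall. The round body is 58 mm wide up to 120 mm height, then shoulders in to the cap of 31 mm. The point is on its axis, half-way up (76.5 mm above its foot); z is up along the bottle
- pad_a_top (a point): a round flat grey pad with a thin dark ring on it, 66 mm across, its top 14 mm above the table. The point is the centre of its top. One of four like pads in a row along the rail, 68 to 84 mm from centre to centre; pads a, b, c, d follow one another along the rail (a and d are the two end pads), but which of a and d is beside the knobbed end stop differs from start to start
- pad_b_top (a point): a round flat grey pad with a thin dark ring on it, 66 mm across, its top 14 mm above the table. The point is the centre of its top. One of four like pads in a row along the rail, 68 to 84 mm from centre to centre; pads a, b, c, d follow one another along the rail (a and d are the two end pads), but which of a and d is beside the knobbed end stop differs from start to start
- pad_c_top (a point): a round flat grey pad with a thin dark ring on it, 66 mm across, its top 14 mm above the table. The point is the centre of its top. One of four like pads in a row along the rail, 68 to 84 mm from centre to centre; pads a, b, c, d follow one another along the rail (a and d are the two end pads), but which of a and d is beside the knobbed end stop differs from start to start
- pad_d_top (a point): a round flat grey pad with a thin dark ring on it, 66 mm across, its top 14 mm above the table. The point is the centre of its top. One of four like pads in a row along the rail, 68 to 84 mm from centre to centre; pads a, b, c, d follow one another along the rail (a and d are the two end pads), but which of a and d is beside the knobbed end stop differs from start to start
- knob_stop: end stop with a round black knob (21 mm wide, top 48 mm above the table) on a black block 56 x 22 x 10 mm; the rail's other end has the block without knob. Origin: under the block, on the fixed 66 x 370 x 8 mm rail, 51 mm from the nearest pad's centre. The bottles start in a loose row on the rail's far side; 70 to 130 mm behind them stands a fixed covered microscope 0.36 m tall: keep clear of it

How it is judged (in metres and radians):
At the end, for the whole second after the job is handed in: From the knobbed end stop on, the pads carry the dropper bottle, the white-capped amber bottle, the rectangular jar and the pale-blue bottle, each on its pad (height within 5 mm), upright within 0.12 rad, its axis within 12 mm of the pad's centre, released and at rest (((horizontal distance between knob_stop and pad_a_top below 0.12 m and horizontal distance between dropper_mid and pad_a_top below 0.012 m and horizontal distance between reagent_mid and pad_b_top below 0.012 m and horizontal distance between stainer_mid and pad_c_top below 0.012 m and horizontal distance between dispenser_mid and pad_d_top below 0.012 m) or (horizontal distance between knob_stop and pad_d_top below 0.12 m and horizontal distance between dropper_mid and pad_d_top below 0.012 m and horizontal distance between reagent_mid and pad_c_top below 0.012 m and horizontal distance between stainer_mid and pad_b_top below 0.012 m and horizontal distance between dispenser_mid and pad_a_top below 0.012 m)) and angle between each of dropper_mid, reagent_mid, stainer_mid, dispenser_mid's own z axis and vertical below 0.12 rad and height (world z) of dropper_mid between 0.0545 and 0.0645 m and linear speed of each of dropper, reagent, stainer, dispenser below 0.02 m/s and angular speed of each of dropper, reagent, stainer, dispenser below 0.2 rad/s and contact force between each of dropper, reagent, stainer, dispenser and the fingers below 0.1 N and height (world z) of reagent_mid between 0.055 and 0.065 m and height (world z) of stainer_mid between 0.061 and 0.071 m and height (world z) of dispenser_mid between 0.0855 and 0.0955 m); the robot touches nothing.
It fails at once if a bottle is tipped over (leans more than 0.7 rad) (angle between any of dropper_mid, reagent_mid, stainer_mid, dispenser_mid's own z axis and vertical above 0.7 rad).
It also fails if it takes over 88 s, if anything falls off the work surface, if the arm or the gripper's body presses on something with over 40 N, if the wrist force passes 120 N, or if a joint passes its speed limit or range.

### The arm

A 6-joint arm with a two-finger parallel gripper is mounted at the origin on a cart in front of the work surface, level with it; the furniture and walls round the work are solid. World frame = base frame: x ahead of the robot, y to its left, z up, the work surface at z = 0. Lengths are in m, angles in degrees, forces in N, time in s.
With the tool pointing down it reaches from about 0.325 to 0.9 m from the base axis. Payload 6.1 kg.
Tool frame: the origin (TCP) lies where the fingers leave the gripper's body, on its centre line; the fingertips stand 73 mm ahead of it and the grasp point (between the pads) lies 54 mm ahead of it; z points along the fingers, y is the line along which they close (so a half turn about z gives the same grasp; the last joint's range is limited). The gripper opens to 85 mm and grips with 20 to 120 N. Pads are 22 mm wide; open, the fingers measure 114 mm over their backs; the gripper's body (76 mm by 85 mm) begins 54 mm behind the grasp point. The pads swing forward as they close: fully open they stand 13 mm farther back than shut.
Start: joints at [-74.376, 12.628, 87.462, -0, 79.91, -7.225], TCP at [0.243, -0.576, 0.304] pointing down, gripper open.
Joint ranges: [-170.65, 170.65], [-52.31, 119.04], [5.05, 147.46], [-71.25, 251.25], [11.57, 151.72], [-153.62, 153.62]. Speed limits (degrees/s): [147.25, 147.25, 172.46, 180, 180, 180].

### API

Orientations are given as [roll, pitch, yaw] about the fixed x, y, z axes, in that order (R = Rz(yaw) Ry(pitch) Rx(roll)).
In Python, from bench import arm gives the robot as it stands. Calls block until the motion is done:
- arm.goto(position, orientation): joint-space move of the TCP to a pose.
- arm.line_to(position, ori=None, velocity=0.15): straight line of the TCP; ori=None keeps the orientation; velocity is the mean speed in m/s.
- arm.move_joints(angles): joint-space move.
- arm.move_gripper(opening, strength=None): opening from 0.0 (shut) to 1.0 (fully open); strength is the grip in N (None keeps the last); returns when the fingers have stopped.
- arm.wait(seconds).
- arm.inverse_kinematics(position, orientation): joint angles nearest the present ones, or None.
- arm.read_camera(name): name is "scene" or "top"; returns the picture (420x560x3 uint8, red, green, blue); there is no depth.
- arm.get_calibration(name): a dict with "K" (3x3 intrinsics, pixels), "R" (3x3) and "t" (3): a world point X has camera coordinates R X + t. Camera axes: x right, y down, z forward; pixel columns grow to the right and rows downward; lengths in m; the calibration is good to about 2 mm. A picture is of the moment at which its call begins. get_calibration takes no time and is no camera call.
A pose or a line that the arm cannot do raises arm.IKError and nothing moves.
- arm.hand_in(): hands the job in; it is judged then, once.
Readings, each from a call of its own:
- arm.get_time_s(): time.
- arm.get_joint_positions(): joint angles.
- arm.get_joint_vel(): joint speeds.
- arm.get_joint_torque(): joint torques, N m.
- arm.get_eef_pos(): TCP position.
- arm.get_tool_rot(): TCP orientation.
- arm.get_wrist_force(): force on the tool from outside, world axes, zero at the start.
- arm.get_torque(): the same for the moment, N m.
- arm.get_width(): opening from 0.0 (shut) to 1.0 (fully open).
- arm.get_gripper_force(): force on a finger pad.
Only numpy, scipy, OpenCV 4.12 (cv2) and the standard library are available. Lean on these libraries where they do the work, as an engineer would, in place of code of your own. Each camera call takes 0.05 s, during which the arm holds its last target. There are 200 camera calls.

## Working session

There is one attempt and no reset: what is moved stays moved. The work goes in short steps, each a Python script; the robot and the scene stay as the last script left them, time stands still between calls to the robot, and variables do not carry over. Pictures are saved under pics/ and viewed, at most 14 in all, crops included, and the job is handed in when it is done.

```bash
mkdir -p pics && python3 - <<'E'
from bench import arm
import cv2
for n in("scene","top"):
    im=arm.read_camera(n); cv2.imwrite(f"pics/{n}0.png",im[:,:,::-1]); c=arm.get_calibration(n)
    print(n,c["K"].tolist(),c["R"].round(4).tolist(),c["t"].tolist(), (-c["R"].T@c["t"]))
print(arm.get_time_s(),arm.get_tool_rot())
E
```

```text
scene [[385.34311117232147, 0.0, 280.42131349896164], [0.0, 385.34311117232147, 210.80667882986182], [0.0, 0.0, 1.0]] [[0.6362, -0.7712, 0.0232], [-0.3127, -0.2852, -0.906], [0.7053, 0.5692, -0.4226]] [-0.45623001688742365, 0.20128958668663596, 0.5595383795763441] [-0.04143197 -0.61287917  0.42942873]
top [[432.0341942680171, 0.0, 284.3543438352962], [0.0, 432.0341942680171, 204.61678882440904], [0.0, 0.0, 1.0]] [[0.0202, -0.9993, -0.0319], [-0.9953, -0.0171, -0.0953], [0.0947, 0.0337, -0.9949]] [-0.11807547329572811, 0.542567120099896, 0.8636126688571173] [ 0.46060826 -0.13785565  0.90718443]
0.1 [-1.79900791e+02 -1.12439986e-02  2.28498326e+01]
```

View pics/scene0.png

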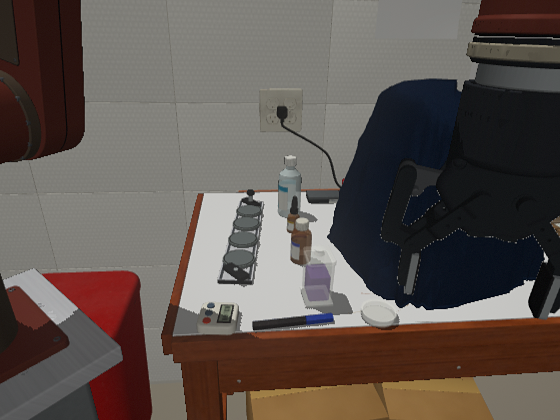

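View pics/top0.png

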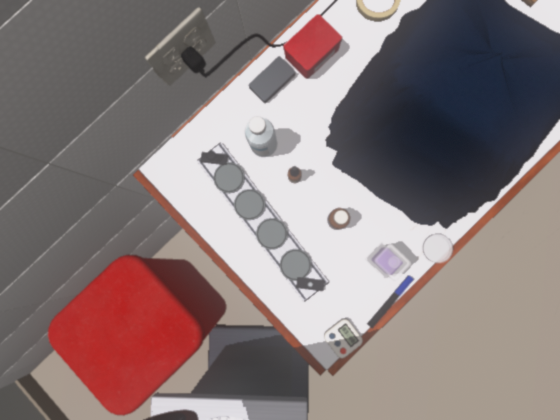

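Scene: rail at cols 225–262, rows 193–280, with a knob seemingly at the far end; bottles stand to its right. Top: pads at about (229,178), (249,205), (272,234), (296,265); bottles at (260,133), (294,175), (339,217), (389,260). I need enlarged crops to get exact pixels.

```bash
python3 - <<'E'
import cv2
t=cv2.imread("pics/top0.png")[110:310,190:430]
cv2.imwrite("pics/topc.png",cv2.resize(t,None,fx=3,fy=3,interpolation=cv2.INTER_CUBIC))
s=cv2.imread("pics/scene0.png")[145:315,210:370]
cv2.imwrite("pics/scenec.png",cv2.resize(s,None,fx=3.5,fy=3.5,interpolation=cv2.INTER_CUBIC))
E
```

```text
(no output)
```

View pics/topc.png

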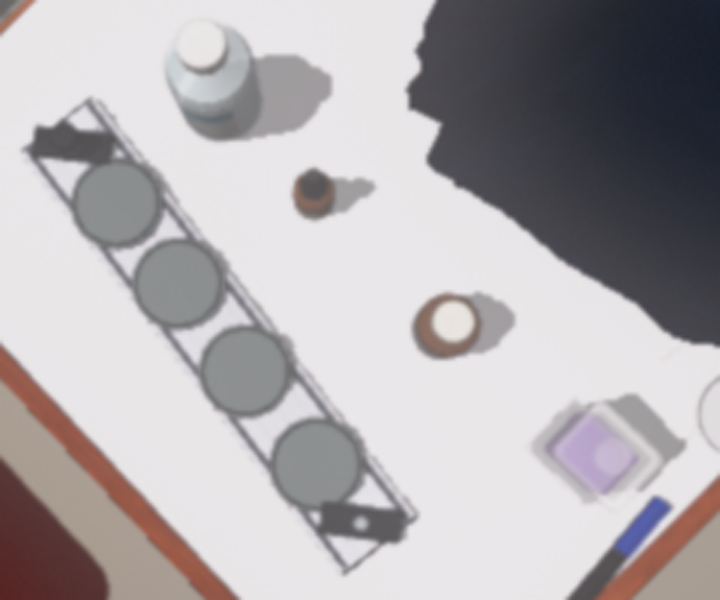

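View pics/scenec.png

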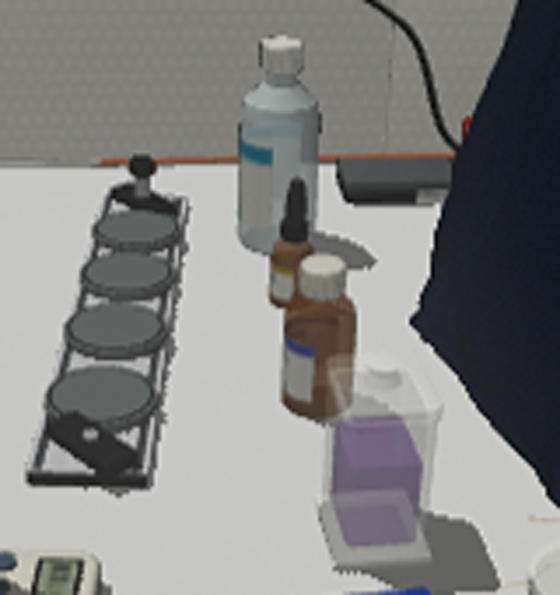

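The knob is at the far end (scene crop (142,165)), so pad 1 is the one at top crop (118,203). I'll locate each object from both views at its known height.

```bash
cat >h.py <<'E'
from bench import arm
import numpy as np, cv2
def back(cam,px,z):
    c=arm.get_calibration(cam); d=c["R"].T@np.linalg.solve(c["K"],[px[0],px[1],1.]); o=-c["R"].T@c["t"]
    return o+(z-o[2])/d[2]*d
def crop(px,o,f): return [(px[0]+.5)/f-.5+o[0],(px[1]+.5)/f-.5+o[1]]
def T(px,z): return back("top",crop(px,(190,110),3),z)[:2].round(4)
def S(px,z): return back("scene",crop(px,(210,145),3.5),z)[:2].round(4)
E
python3 - <<'E'
from h import *
P=[T(p,.014) for p in [(118,203),(179,282),(246,370),(317,465)]]
Q=[S(p,.014) for p in [(138,230),(128,274),(116,329),(103,395)]]
for a,b in zip(P,Q): print("pad",a,b)
print(np.linalg.norm(np.diff(P,axis=0),axis=1),np.linalg.norm(np.diff(Q,axis=0),axis=1))
for n,t,s,z in [("drop",(313,180),(297,181),.089),("reag",(454,321),(323,265),.092),("jarknob",(611,455),(384,367),.100),("disp",(201,43),(282,42),.153)]:
    print(n,T(t,z),S(s,z))
print("jar foot top", [T(p,.006) for p in[(532,447),(600,402),(663,450),(598,503)]])
for z in(.05,.083,.045): 
  J=[T(p,z) for p in[(550,453),(590,412),(640,455),(597,495)]]; J=np.array(J)
  print(z,J.mean(0),np.linalg.norm(np.roll(J,-1,0)-J,axis=1),np.degrees(np.arctan2(*(J[1]-J[0])[::-1])),np.degrees(np.arctan2(*(J[2]-J[1])[::-1])))
print("scene foot",[S(p,.006) for p in[(340,565),(430,550),(408,488),(322,504)]])
E
```

```text
pad [0.6012 0.0098] [0.6001 0.0074]
pad [ 0.5464 -0.0345] [ 0.5443 -0.0366]
pad [ 0.4863 -0.0825] [ 0.4843 -0.0843]
pad [ 0.4224 -0.1326] [ 0.4239 -0.1334]
[0.07046652 0.0769156  0.08119865] [0.07106082 0.07665044 0.07783939]
drop [ 0.6061 -0.1273] [ 0.6084 -0.1286]
reag [ 0.5172 -0.2174] [ 0.516  -0.2182]
jarknob [ 0.4361 -0.3132] [ 0.4342 -0.3148]
disp [ 0.6765 -0.0598] [ 0.6766 -0.0597]
jar foot top [array([ 0.4375, -0.2798]), array([ 0.4692, -0.3262]), array([ 0.4374, -0.3689]), array([ 0.4005, -0.3247])]
0.05 [ 0.4352 -0.3132] [0.03755862 0.04222712 0.03841055 0.04018768] -43.59755861837454 -130.10090754621226
0.083 [ 0.43615 -0.30645] [0.03614153 0.04058867 0.03685553 0.03870142] -43.76681751208309 -130.20320103316448
0.045 [ 0.43505  -0.314225] [0.03776903 0.04250894 0.03855191 0.04054528] -43.71267105847499 -130.13346504598283
scene foot [array([ 0.3994, -0.3202]), array([ 0.4382, -0.3471]), array([ 0.4745, -0.3102]), array([ 0.433 , -0.2842])]
```

```bash
cat >>h.py <<'E'
PAD=[(.601,.009),(.546,-.035),(.4858,-.083),(.4228,-.1329)]
def pick(xy,h,yaw,op,N,app=.25):
    z=h+.054; o=[180,0,yaw]
    arm.move_gripper(op)
    arm.goto([*xy,app],o); arm.line_to([*xy,z],velocity=.12)
    arm.move_gripper(0,N); print("width mm",arm.get_width()*85,"F",arm.get_gripper_force())
def place(pad,h,yaw,clear,op,via=None):
    z=h+.054; p=arm.get_eef_pos()
    arm.line_to([p[0],p[1],z+clear],velocity=.12)
    if via: arm.line_to([*via,z+clear],velocity=.2)
    arm.line_to([*PAD[pad],z+clear],[180,0,yaw],velocity=.2)
    arm.line_to([*PAD[pad],z+.025],velocity=.12)
    arm.line_to([*PAD[pad],z+.0145],velocity=.03)
    arm.wait(.2); print("wrist F",np.round(arm.get_wrist_force(),1),"w",arm.get_width()*85)
    arm.move_gripper(op); arm.wait(.2)
    arm.line_to([*PAD[pad],max(.25,z+.1)],velocity=.15); print("t",arm.get_time_s())
E
python3 - <<'E'
from h import *
arm.goto([.32,-.3,.3],[180,0,40]); 
arm.goto([.5,-.12,.28],[180,0,56])
pick((.6068,-.1277),.041,56,.7,25)
place(0,.041,38.5,.07,.65)
im=arm.read_camera("top"); im2=arm.read_camera("scene")
cv2.imwrite("pics/a.png",np.hstack([cv2.resize(im[110:310,190:350],None,fx=2.4,fy=2.4),cv2.resize(im2[145:315,210:370],None,fx=2.4,fy=480/170)])[:,:,::-1])
E
```

```text
width mm 26.948840401910704 F 24.82776929391548
wrist F [ 0.7 -0.2  1.1] w 27.139442787863985
t 9.3917
```

View pics/a.png

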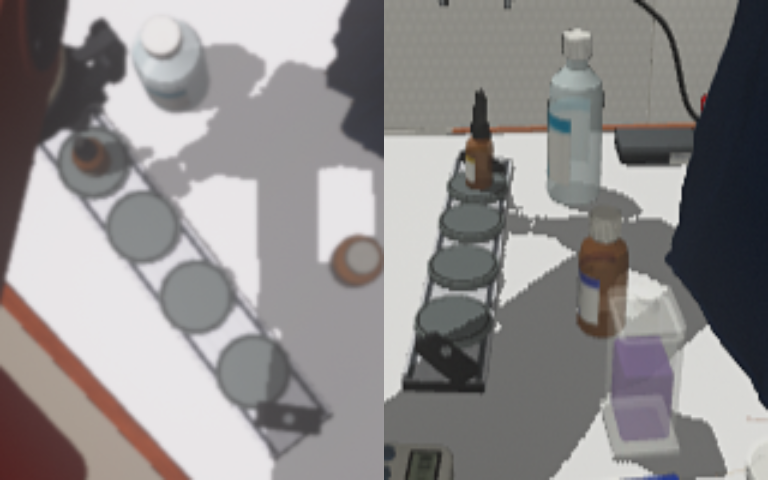

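The dropper bottle stands on the knob-end pad (top view (90,155), scene view (480,150)), upright and centred. Now the reagent bottle and the jar.

```bash
python3 - <<'E'
from h import *
pick((.5167,-.2177),.050,38.5,.8,30)
place(1,.050,38.5,.08,.8)
arm.goto([.42,-.2,.26],[180,0,45])
pick((.4355,-.3137),.062,48,.85,40)
place(2,.062,38.5,.06,.8)
arm.goto([.42,-.2,.3],[180,0,45])
im=arm.read_camera("top"); im2=arm.read_camera("scene")
cv2.imwrite("pics/b.png",np.hstack([cv2.resize(im[110:310,190:350],None,fx=2.4,fy=2.4),cv2.resize(im2[145:315,210:370],None,fx=2.4,fy=480/170)])[:,:,::-1])
E
```

```text
width mm 40.06760167373312 F 30.5308116721244
wrist F [ 0.3 -0.3  3.2] w 40.05550080118794
t 17.275
width mm 45.710541771079505 F 60.69874951383099
wrist F [1.9 0.  0.5] w 45.59701963634162
t 25.125
```

View pics/b.png

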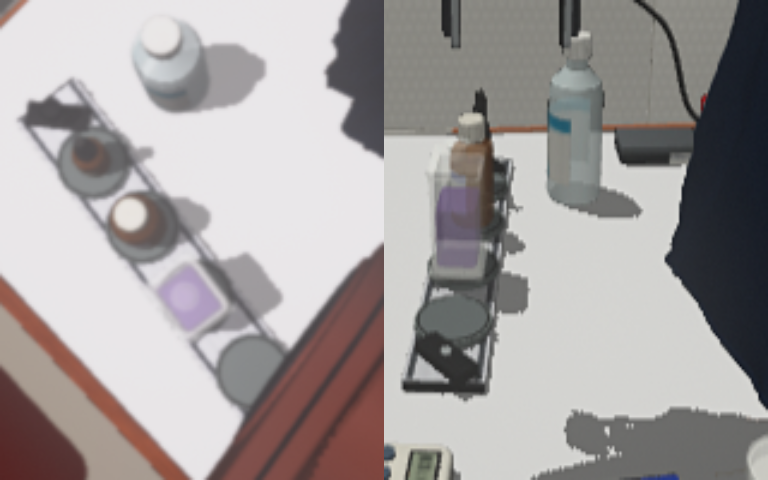

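Three are standing in order: dropper at (90,150), reagent (130,215), jar knob (184,296) in the top crop. Next the dispenser, then a numeric check of the centring.

```bash
python3 - <<'E'
from h import *
arm.goto([.58,-.12,.3],[180,0,38.5])
pick((.6765,-.0598),.109,38.5,1.0,50,app=.29)
place(3,.109,38.5,.13,1.0)
arm.goto([.34,-.32,.32],[180,0,40])
im=arm.read_camera("top"); im2=arm.read_camera("scene")
cv2.imwrite("pics/c.png",cv2.resize(im[110:310,190:370],None,fx=3,fy=3,interpolation=cv2.INTER_CUBIC)[:,:,::-1])
cv2.imwrite("pics/d.png",cv2.resize(im2[145:315,210:370],None,fx=3.5,fy=3.5,interpolation=cv2.INTER_CUBIC)[:,:,::-1])
E
```

```text
width mm 54.61575997629431 F 52.74225730659964
wrist F [0.9 3.2 7.4] w 54.09700426122493
t 34.8333
```

View pics/c.png

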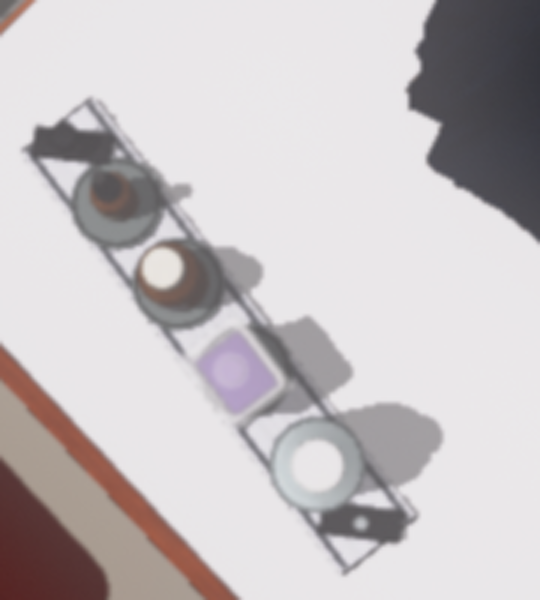

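View pics/d.png

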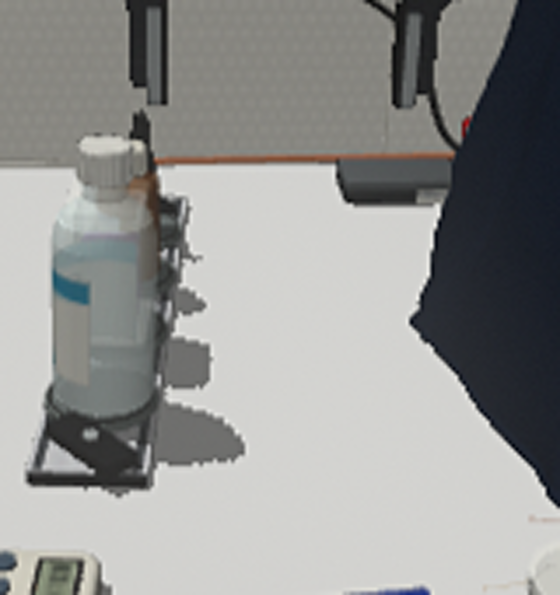

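All four stand upright. I'll check the centring from the cap centres in the top crop: (106,186), (162,268), (231,370) and (317,465).

```bash
python3 - <<'E'
from h import *
for p,z,q in zip([(106,186),(162,268),(231,370),(317,465)],[.103,.106,.115,.167],[(118,203),(179,282),(246,370),(317,465)]):
    print(T(p,z)-T(q,.014))
print(arm.get_time_s())
E
```

```text
[-0.0033 -0.0067]
[-0.0003  0.0002]
[-0.0031  0.0029]
[ 0.0066 -0.0009]
35.7917
```

Estimated offsets are within tolerance, but 7 mm for the dropper and dispenser deserves a closer look. I'll overlay the modelled circles at the pad centres.

```bash
python3 - <<'E'
from h import *
top=arm.read_camera("top"); sc=arm.read_camera("scene")
def ov(cam,im,o,w,h,f):
    c=arm.get_calibration(cam); im=cv2.resize(im[o[1]:o[1]+h,o[0]:o[0]+w],None,fx=f,fy=f,interpolation=cv2.INTER_CUBIC)[:,:,::-1].copy()
    a=np.linspace(0,2*np.pi,60)
    for p,L in zip(PAD,[[(.033,.014),(.0145,.064),(.0145,.014),(.003,.105)],[(.033,.014),(.021,.079),(.0135,.106)],[(.033,.014)],[(.033,.014),(.029,.134),(.029,.014),(.0155,.167)]]):
        for i,(r,z) in enumerate(L):
            X=np.c_[p[0]+r*np.cos(a),p[1]+r*np.sin(a),0*a+z]@c["R"].T+c["t"]; u=X@c["K"].T; u=u[:,:2]/u[:,2:]
            u=(u+.5-o)*f-.5
            cv2.polylines(im,[np.int32(u*16)],True,[(0,0,255),(0,255,0),(255,0,0),(0,255,255)][i],1,cv2.LINE_AA,4)
    return im
cv2.imwrite("pics/e.png",np.hstack([ov("top",top,(200,140),120,150,4),ov("scene",sc,(210,170),60,120,5)])[:600])
E
```

```text
(no output)
```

View pics/e.png

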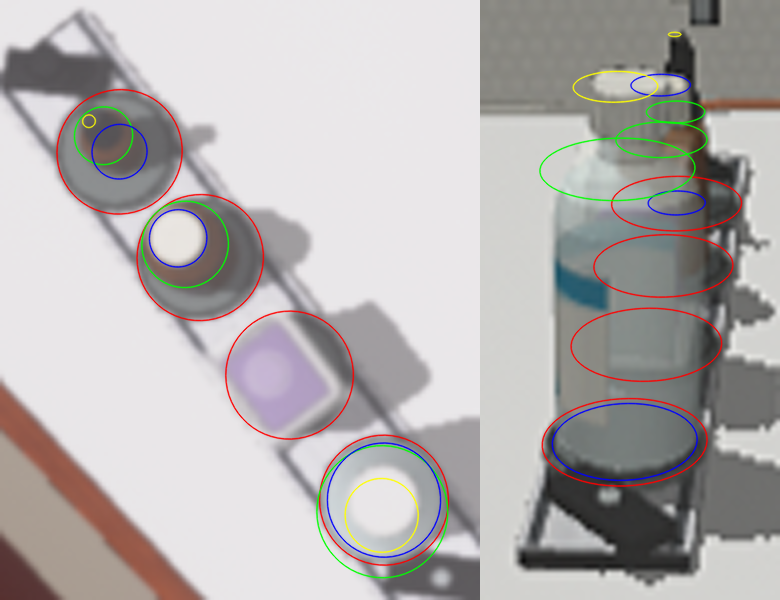

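The overlay shows every bottle within about 7 mm of its pad centre: the reagent cap matches at (177,238), and the dispenser cap is about 6 mm off at (382,500). All are released and upright, so I'm handing in.

```bash
python3 -c "
from bench import arm
arm.wait(.5); print(arm.hand_in())"
```

```text
the job is handed in; nothing more can be done
None
```

I placed all four bottles on their pads in size order from the knobbed end stop, upright and released, and handed the job in at about 36 s. By my camera estimates each is within about 7.5 mm of its pad centre (limit 12 mm), with the dropper and dispenser the furthest off; the hand-in returned no verdict.

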